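Clear the ink jar and draw out the blue pen tray

TASK

An ink jar with a black lid stands in the way of the blue pen tray: with a fingertip push the jar aside along the desk, upright, until it stands clear of the blue tray's way out. Then hook a fingertip behind the blue tray's front lip and gently draw the tray out to its stop, without the tray bumping the jar. Pinch or lift nothing, and leave the other trays and everything else where they are.

Things in the scene. Friction and masses are not known exactly. Their poses are not given: they have to be found in the camera images.
- blue_unit: Plywood housing of the blue pen tray, fixed to the desk: 250 (its x) x 150 (its y) x 64 mm high. Origin: centre of its underside, on the desk. Its open front faces its own -x, the way the tray comes out. Three such units (blue, red, grey trays) stand side by side in any order, about 16 mm apart.
- blue_tray (a joint): How far the blue tray is drawn out, m: 0 = home, 0.150 = at its firm end stop; starts at 0 to 0.015. It slides level along the unit's -x, needs about 2 N plus 8 N per m/s, and stays where left. Tray 132 mm wide, top edge 46 mm above the desk. The lip's outer face is 170 mm in front of the unit's origin at home (45 mm in front of the housing), 320 mm at the stop.
- blue_lip (a point): Middle of the inner top edge of the blue tray's front lip, 46 mm above the desk; moves with the tray. The lip is an upright wall 6 mm thick across the whole tray, on the -x side of this point. On the +x side is the empty finger bay, 44 mm long (x) by 124 mm wide, floor 12 mm above the desk, then a low wall (top 30 mm above the desk) before the pens.
- ink_jar: Dark brown ink jar with a black lid and a paper label, loose, standing on the desk in front of the blue tray. Diameter 58 mm, height 55 mm, about 0.16 kg. Origin: centre of its underside.
- red_tray (a joint): How far the red tray is drawn out, in m. To be left as it is.
- grey_tray (a joint): How far the grey tray is drawn out, in m. To be left as it is.
- red_unit: Housing of the red tray, like the blue one, fixed. Origin: centre of its underside.
- grey_unit: Housing of the grey tray, like the blue one, fixed. Origin: centre of its underside.
- red_lip (a point): Middle of the inner top edge of the red tray's front lip; same build as the blue tray.
- grey_lip (a point): Middle of the inner top edge of the grey tray's front lip; same build as the blue tray.
- ochre_jar: Jar of ochre ink with a white lid, same size as the ink jar, standing on top of the blue unit, about its middle. Loose bystander. Origin: centre of its underside.
- tape_roll: Roll of masking tape, 76 mm across, 24 mm high, lying on top of the red unit, about its middle. Loose bystander. Origin: centre of its underside.
- eraser: White eraser in a blue sleeve, 22 x 55 x 13 mm, on top of the grey unit, about its middle. Loose bystander. Origin: centre of its underside.
- phone_wallet: Green phone wallet, 85 x 160 x 14 mm, lying on the desk at the left. Loose bystander. Origin: centre of its underside.
- wipes_tub: White tub of wipes, 92 mm across, 188 mm high, at the right. Loose bystander. Origin: centre of its underside.
- wooden_figure: Jointed wooden artist's figure on a round 84 mm base, 218 mm high, at the right. Loose bystander. Origin: centre of its underside.
- pen_pot: Yellow pot with pens, 74 mm across, about 150 mm high with the pens, at the left. Loose bystander. Origin: centre of its underside.

How it is judged:
By the outcome, as a careful person would: the job done as asked, in the order asked, and still so for the second after the job is handed in, with the robot touching nothing.
It also fails if it takes over 45 s, if anything falls off the work surface, if the arm or the gripper's body presses on something with over 40 N, if the wrist force passes 120 N, or if a joint passes its speed limit or range.

ROBOT

A 6-joint arm with a two-finger parallel gripper is mounted at the origin on the work surface. World frame = base frame: x ahead of the robot, y to its left, z up, the work surface at z = 0. Lengths are in m, angles in rad, forces in N, time in s.
With the tool pointing down it reaches from about 0.375 to 0.9 m from the base axis. Payload 3.1 kg.
Tool frame: the origin (TCP) lies midway between the tips of the shut fingers; the grasp point (between the pads) lies robot.grip_depth behind it (robot.grip_depth is the distance from the TCP to the grasp point, in m); z points along the fingers, y is the line along which they close (so a half turn about z gives the same grasp; the last joint's range is limited). The gripper opens to 87 mm and grips with 3 to 60 N. Pads are 19 mm wide; open, the fingers measure 117 mm over their backs; the gripper's body (75 mm by 190 mm) begins 51 mm behind the grasp point.
Start: joints at [-0.178, 0.527, 1.433, -0, 1.181, -0.178], TCP at [0.625, 0, 0.223] pointing down, gripper open.
Joint ranges: [-3.08, 3.08], [-0.75, 2.2], [0.22, 2.44], [-1.43, 4.57], [0, 2.65], [-2.85, 2.85]. Speed limits (rad/s): [2.79, 2.79, 3.14, 3.14, 3.14, 3.14].

INTERFACE

Orientations are given as a unit quaternion [x, y, z, w].
In Python, from rig import robot gives the robot as it stands.
- The arm moves only by the tool drive_effector, called as name(argument=value, ...) on one line, values as JSON. Schema: {"type":"object","properties":{"steps":{"type":"object","properties":{"increments":{"type":"array","items":{"type":"array","items":{"type":"number"},"minItems":4,"maxItems":4},"minItems":1,"maxItems":20}},"additionalProperties":false,"required":["increments"]},"jaw":{"type":"number"},"grip_force":{"type":"number"},"only":{"type":"string"},"quiet":{"type":"boolean"},"lines":{"type":"string"}},"required":["steps"],"additionalProperties":false}. steps is an object whose key "increments" holds a list of rows, 1 to 20 of them, each of 4 numbers: dx, dy, dz in m, then a turn about the tool's z in rad; each row shifts and turns the commanded pose from where the row before left it, along the tool's axes as they then stand; what a row does not reach is not made up. A row lasts 1/12 s, in which the tool goes at most 0.0417 m and 0.125 rad, less where a joint would pass 70% of its speed; a pose out of reach is approached as far as the arm can. jaw is the finger opening in m, set as the call begins (left out keeps the last). The fingers move at their own pace and stop on an object; grip_force is the grip in N (left out, the last holds). Time passes only in rows, so rows that do not move let the fingers close. The tool returns the time, the measured TCP pose, the force, the opening and the grip force at its end. only (a regular expression) keeps the lines of the reply that match it, lines (a string "A,B") keeps lines A to B, and quiet returns only ok. Input that does not fit is refused with a message, and nothing moves.
- robot.get_obs(): the state, without advancing time (a new reading comes with each control period).
- robot.camera(name): name is "scene" or "side" or "wrist"; returns a dict with "img" (420x560x3 uint8, red, green, blue), "fx", "fy", "cx", "cy" (pixels), "xyz" and "attitude" of the camera in the world. Camera axes: x right, y down, z forward; pixel columns grow to the right and rows downward; lengths in m; the calibration is good to about 2 mm. A picture is of the moment at which its call begins. There is no depth.
- robot.hand_in(): hands the job in; it is judged then, once.
The state is a dict: "time": time; "q": joint angles; "joint_velocities": joint speeds; "joint_torque": joint torques, N m; "position": TCP position; "tool_rot": TCP orientation; "ft_force": force on the tool from outside, world axes, zero at the start; "moment": the same for the moment, N m; "grip_width": finger opening in m; "grip_force": force on a finger pad.
Only numpy, scipy, OpenCV 4.12 (cv2) and the standard library are available. Lean on these libraries where they do the work, as an engineer would, in place of code of your own. Each camera call takes 0.05 s, during which the arm holds its last target. There are 200 camera calls.

## Working session

There is one attempt and no reset: what is moved stays moved. The work goes in short steps, Python scripts to look and compute and a tool call to move; the robot and the scene stay as the last step left them, time stands still between calls to the robot, and variables do not carry over. Pictures are saved under pics/ and viewed, at most 10 in all, crops included, and the job is handed in when it is done.

```bash
ls; mkdir -p pics; python3 - <<'E'
from rig import robot
import cv2, numpy as np
print(robot.get_obs(), robot.grip_depth)
for n in ("scene","side"):
    c=robot.camera(n); cv2.imwrite(f"pics/{n}0.png",c["img"][:,:,::-1])
    print({k:v for k,v in c.items() if k!="img"})
E
```

```text
pics
rig.py
{'time': 0.0, 'q': array([-1.78470584e-01,  5.28447801e-01,  1.43392203e+00, -2.49073908e-05,
        1.18140201e+00, -1.78482821e-01]), 'joint_velocities': array([-0.00041033, -0.00122493, -0.00176815,  0.00021157,  0.00193141,
       -0.00069898]), 'joint_torque': array([-5.45745443e-04, -4.40045428e+01, -1.76593530e+01,  6.32597599e-02,
        5.83207863e-02, -1.53719384e-04]), 'position': array([6.24253274e-01, 1.75398107e-04, 2.21576657e-01]), 'tool_rot': array([ 7.07098683e-01,  7.07114040e-01, -6.30898295e-04, -8.88430093e-04]), 'ft_force': array([ 0.20860612, -0.3888705 , -0.00748077]), 'moment': array([ 0.02983968,  0.00927193, -0.02011359]), 'grip_force': 0.0, 'grip_width': 0.08731172591195195} 0.0187
{'fx': 388.85371088979514, 'fy': 388.85371088979514, 'cx': 283.5689989561795, 'cy': 210.81347489887796, 'xyz': array([ 1.45008247, -0.0366835 ,  0.8481735 ]), 'attitude': array([ 0.67455642,  0.61918603, -0.27866441, -0.28970408])}
{'fx': 490.0548669634491, 'fy': 490.0548669634491, 'cx': 270.05651897400145, 'cy': 211.72373136691357, 'xyz': array([-0.3674269 , -1.17502237,  1.28021656]), 'attitude': array([ 0.84855269, -0.30898442,  0.14027959, -0.40596626])}
```

View pics/scene0.png

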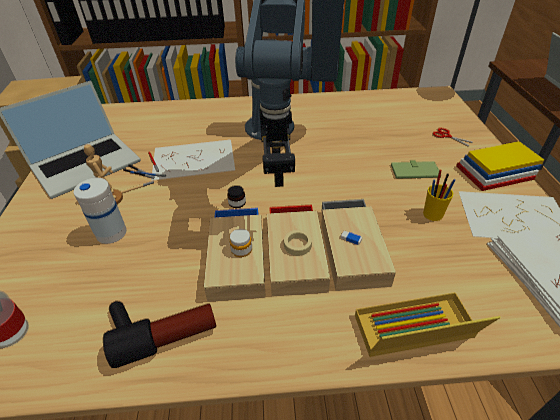

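View pics/side0.png

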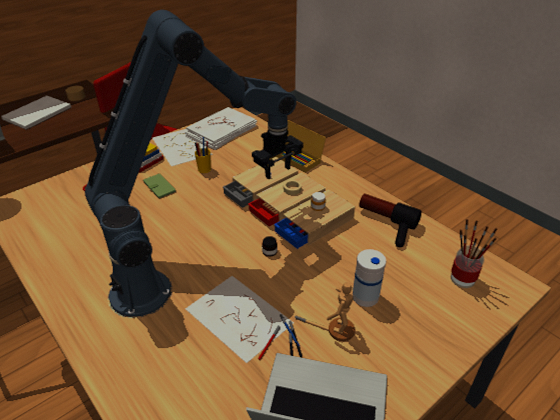

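The blue unit is the leftmost in the scene view: lip near (236,213), jar near (236,196). In the side view the blue tray is near (291,233) and the jar near (270,246). I'll enlarge both.

```bash
python3 - <<'E'
import cv2
a=cv2.imread("pics/scene0.png")[180:305,190:400]; b=cv2.imread("pics/side0.png")[165:265,215:365]
cv2.imwrite("pics/c1.png",cv2.resize(a[:, :150],None,fx=5,fy=4.7,interpolation=cv2.INTER_CUBIC)); cv2.imwrite("pics/c2.png",cv2.resize(b,None,fx=5,fy=5,interpolation=cv2.INTER_CUBIC))
E
```

```text
(no output)
```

View pics/c1.png

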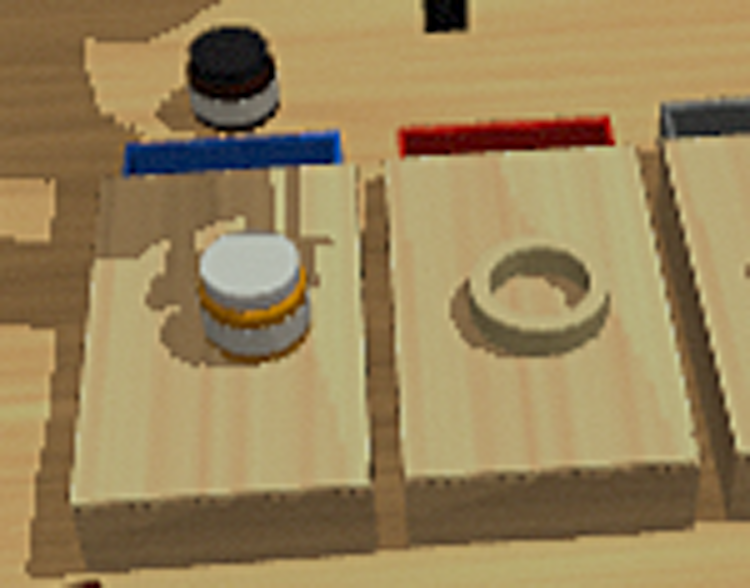

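View pics/c2.png

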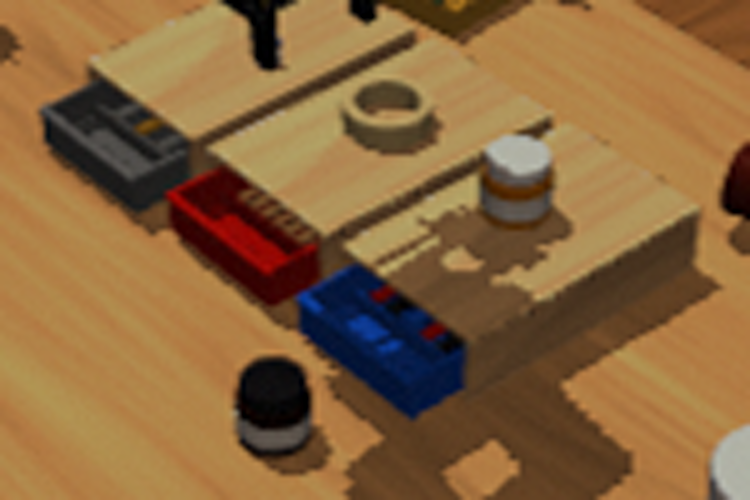

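Crop 1: blue housing top corners (105,177), (357,165), (72,503), (370,487), lip outer top edge (125,143)–(340,131), and lid-top centre about (230,45). Crop 2: lip outer top corners (300,297) and (415,378), lid-top centre about (272,374), housing top back corner (697,210).

```bash
cat > h.py <<'E'
import numpy as np
from scipy.spatial.transform import Rotation as R
K={"scene":(388.854,283.569,210.813,[1.45008,-.03668,.84817],[.67455642,.61918603,-.27866441,-.28970408]),
"side":(490.055,270.057,211.724,[-.36743,-1.17502,1.28022],[.84855269,-.30898442,.14027959,-.40596626])}
def ray(cam,u,v,z):
    f,cx,cy,p,q=K[cam]; d=R.from_quat(q).apply([(u-cx)/f,(v-cy)/f,1]); p=np.array(p)
    return (p+d*(z-p[2])/d[2])[:2]
def c1(x,y,z): return ray("scene",(x+.5)/5-.5+190,(y+.5)/4.7-.5+180,z)
def c2(x,y,z): return ray("side",(x+.5)/5-.5+215,(y+.5)/5-.5+165,z)
E
python3 - <<'E'
from h import *
np.set_printoptions(precision=4,suppress=True)
print("house", *[c1(x,y,.064) for x,y in [(105,177),(357,165),(72,503),(370,487)]])
print("house red", *[c1(x,y,.064) for x,y in [(387,162),(635,148),(407,478),(697,463)]])
print("lip scene", c1(125,143,.046),c1(340,131,.046),"red",c1(400,129,.046),c1(610,117,.046))
print("side lip",c2(300,297,.046),c2(415,378,.046),"red",c2(168,193,.046), c2(272,268,.046))
print("side house",c2(697,210,.064),c2(568,125,.064),c2(345,240,.064),c2(467,340,.064))
print("lid", c1(230,46,.055),c2(272,373,.055))
print("jar extremes scene l/r z.04",c1(188,75,.045),c1(275,75,.045),"bottom",c1(232,130,0))
print("jar bottom side",c2(273,453,0))
E
```

```text
house [ 0.6061 -0.1995] [ 0.6094 -0.0513] [ 0.8556 -0.2008] [ 0.8586 -0.0537]
house red [ 0.6083 -0.0335] [0.6096 0.1139] [ 0.8544 -0.035 ] [0.8578 0.1101]
lip scene [ 0.5554 -0.1929] [ 0.5565 -0.061 ] red [ 0.5581 -0.024 ] [0.5589 0.1062]
side lip [ 0.5542 -0.0664] [ 0.5596 -0.1929] red [0.5563 0.1035] [ 0.56   -0.0253]
side house [ 0.8487 -0.2062] [ 0.8514 -0.0592] [ 0.6118 -0.0529] [ 0.6037 -0.2013]
lid [ 0.4727 -0.1287] [ 0.4759 -0.1273]
jar extremes scene l/r z.04 [ 0.4889 -0.1564] [ 0.4944 -0.1008] bottom [ 0.4973 -0.1327]
jar bottom side [ 0.4579 -0.149 ]
```

```bash
python3 - <<'E'
from h import *
np.set_printoptions(precision=3,suppress=True)
print("fig",ray("side",342,331,.01),ray("scene",113,197,.01),"tub",ray("side",367,303,0),ray("scene",108,241,0),"pens",ray("side",282,318,0),ray("scene",150,155,0),ray("scene",182,186,0),ray("side",296,318,0),"paper",ray("side",241,278,0),ray("scene",232,167,0))
E
```

```text
fig [ 0.409 -0.569] [ 0.417 -0.544] tub [ 0.562 -0.539] [ 0.612 -0.515] pens [ 0.303 -0.402] [ 0.162 -0.468] [ 0.368 -0.322] [ 0.338 -0.432] paper [ 0.308 -0.173] [ 0.273 -0.15 ]
```

drive_effector(steps={"increments":[[0,0,0,0]]}, jaw=0)

```text
time: 0.18
position: [0.6245, 0.0001, 0.2219]
tool_rot: [0.707, 0.707, -0.0, -0.001]
ft_force: [-0.8, -0.0, 0.4]
grip_width: 0.0848
grip_force: 0.0
```

drive_effector(steps={"increments":[[-0.008,-0.0187,0.012,0],[-0.008,-0.0187,0.012,0],[-0.008,-0.0187,0.012,0],[-0.008,-0.0187,0.012,0],[-0.008,-0.0187,0.012,0],[-0.008,-0.0187,0.012,0],[-0.008,-0.0187,0.012,0],[-0.008,-0.0187,0.012,0],[0,0,0,0],[0,0,0,0],[0,0,0,0]]}, jaw=0)

```text
time: 1.1
position: [0.4769, -0.0643, 0.127]
tool_rot: [0.707, 0.707, 0.001, 0.001]
ft_force: [0.8, -0.4, -0.1]
grip_width: 0.015
grip_force: 0.0
```

```bash
python3 - <<'E'
from rig import robot
import cv2
b=robot.camera("side")["img"][:,:,::-1][150:275,180:360]; a=robot.camera("scene")["img"][:,:,::-1][130:255,180:360]
cv2.imwrite("pics/d1.png",cv2.resize(cv2.vconcat([a,b]),None,fx=2.4*1,fy=2.4,interpolation=cv2.INTER_CUBIC))
E
```

```text
(no output)
```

View pics/d1.png

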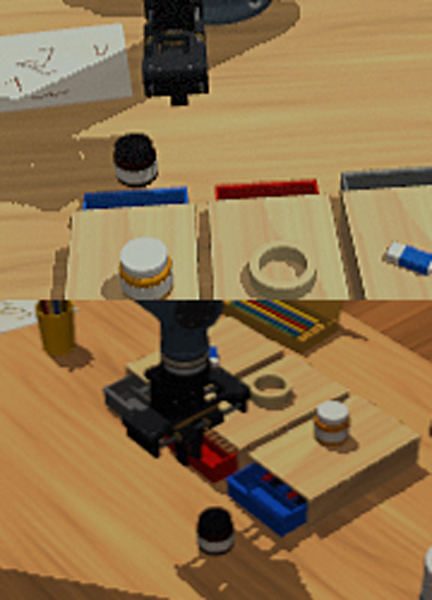

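The shut fingers hang to the +y side of the jar (upper panel: fingers at (178,95), jar at (135,158)), and nothing has moved. I'll lower them and push in −y.

drive_effector(steps={"increments":[[0,0,0.027,0],[0,0,0.027,0],[0,0,0.027,0],[0,0,0.026,0],[0,0,0,0],[0,0,0,0]]}, jaw=0)

```text
time: 1.7
position: [0.4756, -0.0636, 0.0189]
tool_rot: [0.707, 0.707, -0.0, -0.001]
ft_force: [0.3, -0.9, 0.1]
grip_width: 0.0006
grip_force: 0.0
```

drive_effector(steps={"increments":[[-0.008,0,0,0],[-0.01,0,0,0],[-0.01,0,0,0],[-0.01,0,0,0],[-0.01,0,0,0],[-0.01,0,0,0],[-0.01,0,0,0],[-0.01,0,0,0],[0,0,0,0]]}, jaw=0)

```text
time: 2.45
position: [0.4763, -0.1447, 0.0196]
tool_rot: [0.708, 0.706, 0.0, 0.001]
ft_force: [0.3, -0.2, -0.6]
grip_width: 0.0003
grip_force: 0.0
```

```bash
python3 - <<'E'
from rig import robot
import cv2
b=robot.camera("side")["img"][:,:,::-1][150:300,180:380]; a=robot.camera("scene")["img"][:,:,::-1][130:255,140:340]
cv2.imwrite("pics/d2.png",cv2.resize(cv2.vconcat([a,b]),None,fx=2.1,fy=2.1,interpolation=cv2.INTER_CUBIC))
E
```

```text
(no output)
```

View pics/d2.png

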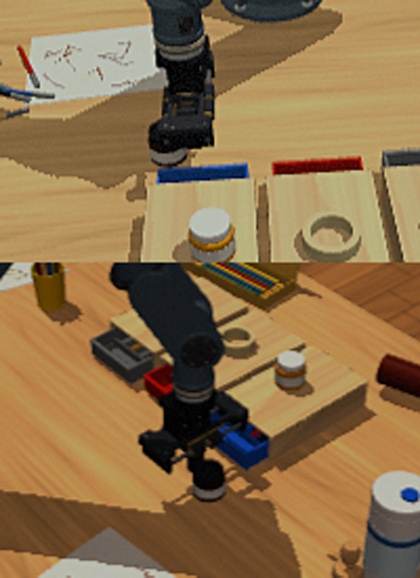

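The jar is upright and moving ahead of the fingers (upper panel (170,150), lower panel (208,480)). I'll push on, ease off, then rise.

drive_effector(steps={"increments":[[-0.01,0,0,0],[-0.01,0,0,0],[-0.01,0,0,0],[-0.01,0,0,0],[-0.01,0,0,0],[-0.01,0,0,0],[-0.01,0,0,0],[-0.01,0,0,0],[-0.006,0,0,0],[0,0,0,0]]}, jaw=0)

```text
time: 3.38
position: [0.476, -0.2301, 0.0197]
tool_rot: [0.708, 0.707, 0.0, 0.001]
ft_force: [0.1, -0.2, -0.7]
grip_width: 0.0003
grip_force: 0.0
```

drive_effector(steps={"increments":[[0.01,0,0,0],[0.02,0,0,0],[0,0,-0.03,0],[0,0,-0.03,0],[0,0,-0.03,0],[0.025,0,0,0.125],[0.025,0,0,0.125],[0,0,0,0.125],[0,0,0,0.125],[0,0,0,0.125],[0,0,0,0.125],[0,0,0,0.125],[0,0,0,0.125],[0,0,0,0.125],[0,0,0,0.125],[0,0,0,0.125],[0,0,0,0.125],[0,0,0,0.071],[0,0,0,0],[0,0,0,0]]}, jaw=0)

```text
time: 5.05
position: [0.4781, -0.147, 0.1095]
tool_rot: [1.0, 0.001, -0.0, -0.0]
ft_force: [0.3, 0.2, -0.2]
grip_width: 0.0007
grip_force: 0.0
```

```bash
python3 - <<'E'
from rig import robot
import cv2
b=robot.camera("side")["img"][:,:,::-1][150:300,180:380]; a=robot.camera("scene")["img"][:,:,::-1][130:255,140:340]
cv2.imwrite("pics/d3.png",cv2.resize(cv2.vconcat([a,b]),None,fx=2.1,fy=2.1,interpolation=cv2.INTER_CUBIC))
E
```

```text
(no output)
```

View pics/d3.png

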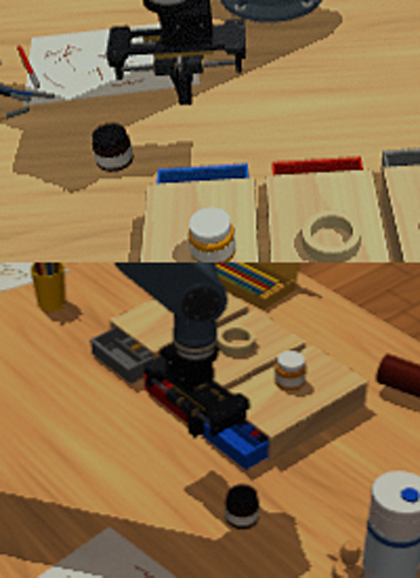

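Jar upright at upper panel (112,147), well off the tray's path, and the fingers are turned so their thin side lies along x. Next I go over the bay and check before lowering.

```bash
python3 -c "
from h import *
print(ray('scene',110/2.1+140,130/2.1+130,.055), ray('side',242/2.1+180,(490-262)/2.1+150,.055))"
```

```text
[ 0.47172206 -0.26681128] [ 0.48183985 -0.26604503]
```

drive_effector(steps={"increments":[[0.02,-0.004,0,0],[0.021,-0.004,0,0],[0.021,-0.004,0,0],[0.021,-0.004,0,0],[0.02,-0.004,0,0],[0,0,0.025,0],[0,0,0.015,0],[0,0,0,0],[0,0,0,0]]}, jaw=0)

```text
time: 5.9
position: [0.5806, -0.1276, 0.0687]
tool_rot: [1.0, 0.0, -0.001, -0.001]
ft_force: [-1.1, -0.1, -0.3]
grip_width: 0.0008
grip_force: 0.0
```

```bash
python3 - <<'E'
from rig import robot
import cv2
c=robot.camera("wrist"); w=c["img"][:,:,::-1]; a=robot.camera("side")["img"][:,:,::-1][180:260,230:350]
cv2.imwrite("pics/d4.png",cv2.vconcat([cv2.resize(w,(420,315)),cv2.resize(a,(420,280),interpolation=cv2.INTER_CUBIC)]))
E
```

```text
(no output)
```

View pics/d4.png

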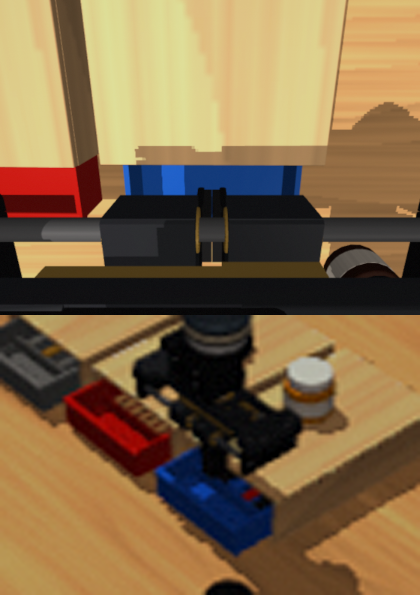

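The fingers are centred over the blue bay (lower panel tip about (212,475)), so I lower gently.

drive_effector(steps={"increments":[[0,0,0.012,0],[0,0,0.012,0],[0,0,0.012,0],[0,0,0.009,0],[0,0,0,0],[0,0,0,0]]}, jaw=0)

```text
time: 6.5
position: [0.5807, -0.1279, 0.0233]
tool_rot: [1.0, -0.0, -0.001, -0.0]
ft_force: [0.6, -0.5, -0.0]
grip_width: 0.0005
grip_force: 0.0
```

drive_effector(steps={"increments":[[-0.005,0,0,0],[-0.005,0,0,0],[-0.008,0,0,0],[-0.008,0,0,0],[-0.008,0,0,0],[-0.008,0,0,0],[0,0,0,0]]}, jaw=0)

```text
time: 7.08
position: [0.5368, -0.1278, 0.0247]
tool_rot: [1.0, -0.0, -0.002, -0.0]
ft_force: [0.3, -1.0, 0.1]
grip_width: 0.0005
grip_force: 0.0
```

drive_effector(steps={"increments":[[-0.008,0,0,0],[-0.008,0,0,0],[-0.008,0,0,0],[-0.008,0,0,0],[-0.008,0,0,0],[-0.008,0,0,0],[-0.008,0,0,0],[-0.008,0,0,0],[-0.008,0,0,0],[-0.006,0,0,0]]}, jaw=0)

```text
time: 7.92
position: [0.4603, -0.1282, 0.0245]
tool_rot: [1.0, -0.0, -0.0, -0.0]
ft_force: [2.8, 0.1, 1.5]
grip_width: 0.0004
grip_force: 1.2
```

The force of 2.8 N in +x shows the tray is being drawn. I'll creep up to the stop.

drive_effector(steps={"increments":[[-0.005,0,0,0],[-0.005,0,0,0],[-0.005,0,0,0],[-0.004,0,0,0],[-0.003,0,0,0],[-0.003,0,0,0]]}, jaw=0)

```text
time: 8.42
position: [0.4361, -0.1281, 0.0245]
tool_rot: [1.0, -0.0, -0.0, -0.0]
ft_force: [2.2, -0.2, 0.8]
grip_width: 0.0007
grip_force: 1.1
```

drive_effector(steps={"increments":[[-0.003,0,0,0],[-0.002,0,0,0]]}, jaw=0)

```text
time: 8.58
position: [0.431, -0.128, 0.0245]
tool_rot: [1.0, -0.0, -0.0, -0.0]
ft_force: [1.7, -1.5, 0.4]
grip_width: 0.0004
grip_force: 1.1
```

drive_effector(steps={"increments":[[-0.002,0,0,0],[-0.002,0,0,0]]}, jaw=0)

```text
time: 8.75
position: [0.4273, -0.128, 0.0245]
tool_rot: [1.0, -0.0, -0.0, -0.0]
ft_force: [4.3, 1.6, -1.2]
grip_width: 0.0004
grip_force: 4.1
```

Force is rising near the expected stop, so a little more will confirm it.

drive_effector(steps={"increments":[[-0.001,0,0,0],[0,0,0,0]]}, jaw=0)

```text
time: 8.92
position: [0.4273, -0.1281, 0.0245]
tool_rot: [1.0, -0.001, 0.001, 0.0]
ft_force: [4.5, 2.1, -1.1]
grip_width: 0.0006
grip_force: 2.5
```

drive_effector(steps={"increments":[[-0.001,0,0,0],[0,0,0,0]]}, jaw=0)

```text
time: 9.08
position: [0.4274, -0.1283, 0.0246]
tool_rot: [1.0, -0.001, 0.002, 0.0]
ft_force: [7.3, 4.6, -1.4]
grip_width: 0.0003
grip_force: 3.6
```

The TCP has stopped moving while the force grows, so the tray is at its stop. I'll release and rise.

drive_effector(steps={"increments":[[0.004,0,0,0],[0.006,0,0,0],[0.002,0,0,0],[0,0,0,0],[0,0,-0.015,0],[0,0,-0.03,0],[0,0,-0.03,0],[0,0,-0.04,0],[0,0,-0.04,0],[0,0,0,0],[0,0,0,0],[0,0,0,0]]}, jaw=0)

```text
time: 10.08
position: [0.4365, -0.1277, 0.1792]
tool_rot: [1.0, -0.0, -0.001, -0.0]
ft_force: [-0.2, 0.3, -1.4]
grip_width: 0.0004
grip_force: 0.0
```

```bash
python3 - <<'E'
from rig import robot
import cv2
b=robot.camera("side")["img"][:,:,::-1][150:300,180:380]; a=robot.camera("scene")["img"][:,:,::-1][130:265,180:380]
cv2.imwrite("pics/d5.png",cv2.resize(cv2.vconcat([a,b]),None,fx=2.1,fy=2.1,interpolation=cv2.INTER_CUBIC))
E
```

```text
(no output)
```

View pics/d5.png

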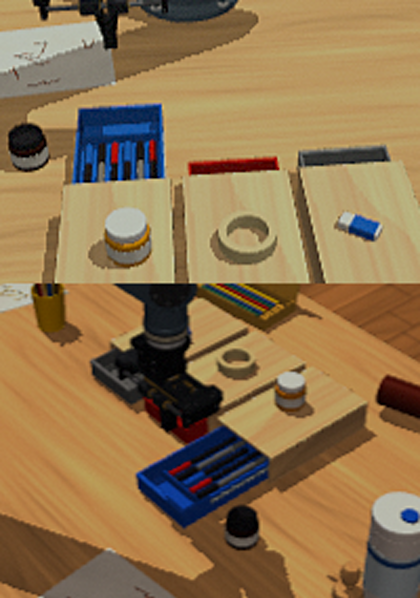

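The tray is fully out (lip at upper panel y≈105), the jar stands clear and upright at (28,148), and the other things are where they were.

```bash
python3 -c "
from h import *
print(ray('scene',78/2.1+180,107/2.1+130,.046),ray('scene',163/2.1+180,104/2.1+130,.046))
from rig import robot
print(robot.hand_in())"
```

```text
[ 0.41093925 -0.19195746] [ 0.41672875 -0.056861  ]
the job is handed in; nothing more can be done
None
```

The ink jar was pushed aside upright, about 45 mm clear of the blue tray's path; the tray was then drawn out to its stop without touching the jar, nothing else was seen to move, and the job is handed in (no verdict was returned).

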